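# Empty the hand press and take off its mould cap

### The arm

A 6-joint arm with a two-finger parallel gripper is mounted at the origin on the work surface. World frame = base frame: x ahead of the robot, y to its left, z up, the work surface at z = 0. Lengths are in m, angles in rad, forces in N, time in s.
With the tool pointing down it reaches from about 0.425 to 0.95 m from the base axis. Payload 3.5 kg.
Tool frame: the origin (TCP) lies on the centre line of the jaws, within the pads' length; the fingertips stand 17 mm ahead of it and the grasp point (between the pads) lies 2 mm behind it; z points along the fingers, y is the line along which they close (so a half turn about z gives the same grasp; the last joint's range is limited). The gripper opens to 85 mm and grips with 20 to 120 N. Pads are 22 mm wide; open, the fingers measure 114 mm over their backs; the gripper's body (76 mm by 85 mm) begins 54 mm behind the grasp point. The pads swing forward as they close: fully open they stand 13 mm farther back than shut.
Start: joints at [-1.326, 0.286, 1.577, -0, 1.279, -0.15], TCP at [0.26, -0.623, 0.248] pointing down, gripper open.
Joint ranges: [-2.77, 2.77], [-0.9, 2.22], [0.21, 2.48], [-1.53, 4.67], [0.24, 2.81], [-2.84, 2.84]. Speed limits (rad/s): [2.79, 2.79, 3.14, 3.14, 3.14, 3.14].

### API

Orientations are given as a unit quaternion [x, y, z, w].
In Python, from plant import ctrl gives the robot as it stands. The module is installed in compiled form; this text tells all that it offers.
- The arm moves only by the tool drive_tool, never from a script. Its argument "moves" is a list of rows, each a list of 3 entries, a list of its own where there are three numbers: the turn, a rotation vector about the tool's x, y, z in rad, then the shift along the tool's x, y, z in m, then the finger opening in m, from 0 to 0.0854. A call has 1 to 5 rows; each row shifts and turns the commanded pose from where the row before left it, along the tool's axes as they then stand; what a row does not reach is not made up. A row lasts 1/8 s, in which the tool goes at most 62.5 mm and 10.7 degrees, less where a joint would pass 70% of its speed; a pose out of reach is approached as far as the arm can. A call with a gripper value outside its range is refused whole. The fingers move at their own pace and stop on an object; "grip_force" is the grip in N (left out, the last holds). Time passes only in rows, so rows that do not move let the fingers close. It gives the time, the measured TCP pose, the force, the opening and the grip force at its end, in the units of the state.
- ctrl.get_state(): the state, without advancing time (a new reading comes with each control period).
- ctrl.read_camera(name): name is "side" or "top"; returns a dict with "image" (400x640x3 uint8, red, green, blue), "fx", "fy", "cx", "cy" (pixels), "dist" ([k1, k2, p1, p2, k3] as OpenCV has them; the pictures are not rectified), "R" (3x3) and "t" (3): a world point X has camera coordinates R X + t. Camera axes: x right, y down, z forward; pixel columns grow to the right and rows downward; lengths in m; the calibration is good to about 2 mm. A picture is of the moment at which its call begins. There is no depth.
- ctrl.sign_off(): hands the job in; it is judged then, once.
The state is a dict: "time": time; "qpos": joint angles; "dq": joint speeds; "joint_efforts": joint torques, N m; "eef_pos": TCP position; "tcp_rot": TCP orientation; "contact_force": force on the tool from outside, world axes, zero at the start; "wrist_torque": the same for the moment, N m; "opening": opening from 0.0 (shut) to 1.0 (fully open); "finger_force": force on a finger pad.
Only numpy, scipy, OpenCV 4.12 (cv2) and the standard library are available. Lean on these libraries where they do the work, as an engineer would, in place of code of your own. Each camera call takes 0.05 s, during which the arm holds its last target. There are 200 camera calls.

### The job

Strip the hand press for washing: lift the pressed bar out of the mould and set it down flat on the aluminium tray beside the other bar, without dropping it. Then undo the black wing cap on the press's stud: nobody knows which way its thread runs, so try it gently one way and then the other without forcing it, and when it has come undone lift it straight up about 10 cm above its stud. Finish while still holding the cap there, upright and still in the gripper, and leave everything else where it is.

Things in the scene. Friction and masses are not known exactly. Their poses are not given: they have to be found in the camera images.
- press: Hand press fixed to the table; white bed 150 (x) x 330 (y) x 22 mm; origin under its centre, z up. Along y: stud with cap at -120 mm; aluminium mould block, 120 x 130 mm, top 46 mm above the table, centred at +15 mm; white hinge housing, 120 mm wide, top 68 mm above the table, from 87 to 157 mm; raised upper die, up to 150 mm above the table, at 141 to 165 mm.
- mould (a point): Centre of the mould cavity at the level of the mould block's flat top (46 mm above the table). The cavity is 52 mm (press x) by 94 mm (press y) and 18 mm deep; axes as the press.
- stud (a point): On the stud's upright axis at the bed's top (22 mm above the table), where the cap's rim stands; the stud is 31 mm high; axes as the press.
- bar_mid (a point): Centre of the pressed bar, frozen hard, green, 90 (x) x 48 (y) x 40 mm, 0.11 to 0.23 kg; its underside is 20 mm below. At the start it lies in the mould, its length along the press's y, and stands 22 mm proud of the mould's top, so there it can be gripped across its 48 mm only from 2 mm below this point upwards.
- bar: The same pressed bar; origin at the centre of its underside.
- tray: Fixed open aluminium tray 210 (x) x 230 (y) mm outside, rim 15 mm high, wall and floor 4 mm thick; origin at the centre of its underside on the table. The other bar lies in its +y half with its length along the tray's x; the half about y = -55 mm is free.
- cap_grip (a point): Middle of the upright wing on top of the cap, on its axis. Wing 56 mm long (x), 16 mm thick (y), 38 mm high: its top is 19 mm above this point, the top of the cap's round skirt 19 mm below, the cap's rim 55 mm below. Skirt 62 mm across, 36 mm high; black plastic, 0.12 to 0.2 kg. At the start the wing lies along the press's x (within 0.06 rad).
- cap: The same cap; origin at the centre of its rim, which stands on the bed. Coarse quick thread, right- or left-handed, not to be seen from outside. Turned the wrong way it meets a hard stop after 0.15 to 0.3 rad; the right way it runs easily, without rising, is free from 1.0 rad from the start and meets a hard stop at 1.4 to 1.55 rad; then it lifts straight off. It can not be pulled off before.
- other_bar: Bystander: an equal bar already lying in the tray's +y half; origin under its centre.
- spoon: Bystander: small spoon, 110 mm, lying on the press's hinge housing.
- jar: Bystander: green glass jar, 70 mm across, 100 mm high, origin under its centre.
- bowl: Bystander: steel bowl, 120 mm across, 50 mm high.
- beaker: Bystander: white plastic beaker, 70 mm across, 90 mm high.
- brush: Bystander: brush, 200 mm long, lying at the robot's right.
Mind the look-alikes: they are no part of the job. Leave any orange or turquoise look-alike of the bar alone.

How it is judged:
On the way, in this order (a step that is already met when the one before it is completed fails the run):
1. the pressed bar lies flat on the tray, released and at rest (x of bar_mid in the frame of tray between -0.085 and 0.085 m and y of bar_mid in the frame of tray between -0.097 and 0.097 m and z of bar_mid in the frame of tray below 0.034 m and angle between bar_mid's own z axis and vertical below 0.15 rad and contact force between bar and tray above 0.3 N and contact force between bar and the fingers below 0.05 N and linear speed of bar below 0.03 m/s), for 0.3 s.
2. the cap, still on its stud, has been turned far enough to come undone (angle between the x axis of cap_grip and the x axis of press, either way round above 0.85 rad and z of cap_grip in the frame of stud below 0.075 m and horizontal distance between cap_grip and stud below 0.01 m), for 0.05 s.
3. the cap is held lifted off above its stud (z of cap_grip in the frame of stud above 0.115 m and horizontal distance between cap_grip and stud below 0.06 m and angle between cap_grip's own z axis and vertical below 0.3 rad and contact force between cap and the fingers above 1 N and contact force between cap and press below 0.2 N), for 0.2 s.
At the end, for the whole second after the job is handed in: The cap is held by the fingers alone, still, within 0.3 rad of upright, at least 60 mm above where it sat and within 60 mm of the stud's axis; the pressed bar lies flat on the tray's floor, released and at rest, its centre within 85 mm (x) and 97 mm (y) of the tray's (all of step 1 and all of step 3 and linear speed of cap below 0.03 m/s); the arm keeps its last pose, push and grip.
It fails at once if the pressed bar is dropped (falls free by more than about 25 mm) (contact force between bar and anything else below 0.01 N and linear speed of bar above 0.7 m/s).
It fails at once if the cap is forced (more than 120 N between cap and press) (contact force between cap and press above 120 N).
It fails at once if a bystander is moved by more than 30 mm (distance of any of other_bar, spoon, jar, bowl, beaker, brush from where it was at the start of the episode above 0.03 m).
It also fails if it takes over 64 s, if anything falls off the work surface, if the arm or the gripper's body presses on something with over 40 N, if the wrist force passes 120 N, or if a joint passes its speed limit or range.

## Working session

There is one attempt and no reset: what is moved stays moved. The work goes in short steps, Python scripts to look and compute and a tool call to move; the robot and the scene stay as the last step left them, time stands still between calls to the robot, and variables do not carry over. Pictures are saved under pics/ and viewed, at most 10 in all, crops included, and the job is handed in when it is done.

Besides the shell and the picture viewer there is one more tool, called after "Call:" as name([rows], argument=value, ...), one row to a line, values as JSON. drive_tool: Moves the arm, as the interface text tells. Its arguments: {"type":"object","properties":{"moves":{"type":"array","items":{"type":"array"}},"grip_force":{"type":"number"}},"required":["moves"]}

```bash
mkdir -p pics; cat > h.py <<'E'
import numpy as np, cv2
from plant import ctrl
def snap(n,f):
    c=ctrl.read_camera(n); cv2.imwrite(f'pics/{f}.png',c['image'][:,:,::-1]); return c
def K(c): return np.array([[c['fx'],0,c['cx']],[0,c['fy'],c['cy']],[0,0,1.]])
def ray(c,p):
    u=cv2.undistortPoints(np.array([[p]],float),K(c),np.array(c['dist'],float))[0,0]
    R=np.array(c['R']);t=np.array(c['t']); return -R.T@t, R.T@np.array([u[0],u[1],1])
def onz(c,p,z):
    o,d=ray(c,p); return o+d*(z-o[2])/d[2]
def tri(c1,p1,c2,p2):
    o1,d1=ray(c1,p1);o2,d2=ray(c2,p2)
    s=np.linalg.lstsq(np.c_[d1,-d2],o2-o1,rcond=None)[0]
    a,b=o1+s[0]*d1,o2+s[1]*d2; return (a+b)/2,np.linalg.norm(a-b)
def proj(c,X):
    return cv2.projectPoints(np.array(X,float).reshape(-1,3),cv2.Rodrigues(np.array(c['R'],float))[0],np.array(c['t'],float),K(c),np.array(c['dist'],float))[0][:,0]
E
python3 - <<'E'
from h import *
import pickle
np.set_printoptions(precision=4,suppress=True)
for n in('top','side'):
    c=snap(n,n+'0'); pickle.dump(c,open(n+'.pkl','wb')); print(n,c['R'],c['t'],c['fx'])
print(ctrl.get_state())
E
```

```text
top [[-0.0071 -0.9999 -0.0137]
 [-0.9953  0.0084 -0.0961]
 [ 0.0962  0.013  -0.9953]] [-0.0787  0.5493  1.353 ] 459.68421735019916
side [[-0.8103 -0.5858  0.0128]
 [-0.3293  0.4371 -0.8369]
 [ 0.4847 -0.6824 -0.5471]] [0.3684 0.2812 0.9611] 428.3682612134731
{'time': 0.1, 'qpos': array([-1.326 ,  0.2871,  1.578 ,  0.    ,  1.2786, -0.15  ]), 'dq': array([-0.0016, -0.0027, -0.0034, -0.0022, -0.0002,  0.0004]), 'joint_efforts': array([  0.0011, -40.7292, -29.37  ,  -0.0002,   0.0034,   0.    ]), 'eef_pos': array([ 0.2595, -0.6225,  0.2471]), 'tcp_rot': array([ 0.9806,  0.1961, -0.    , -0.0011]), 'contact_force': array([ 0.4344, -0.4348,  0.4998]), 'wrist_torque': array([-0.0183, -0.0299, -0.0276]), 'finger_force': 0.0, 'opening': 1.0018461086325072}
```

View pics/top0.png

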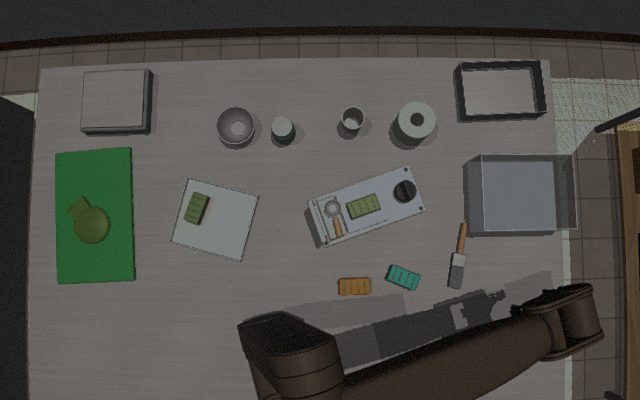

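View pics/side0.png

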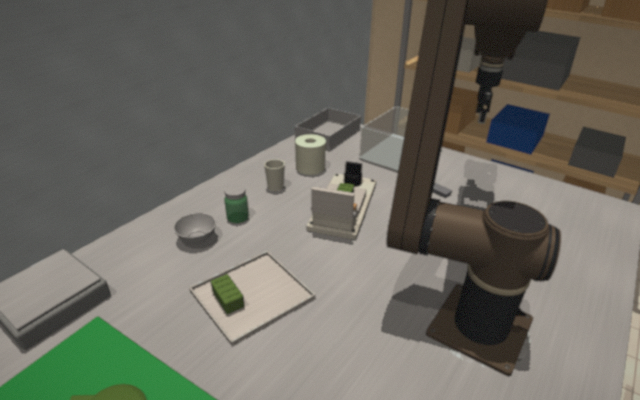

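The top view shows the press at about (366,205), with the bar at (362,206) and the cap at (404,190). The tray is at (215,219), with the other bar at (196,207). In the side view the press is at (343,205) and the tray at (252,294). I'll enlarge these areas.

```bash
python3 - <<'E'
import cv2
t=cv2.imread('pics/top0.png');s=cv2.imread('pics/side0.png')
g=lambda im,x,y,w,h,W,H:cv2.convertScaleAbs(cv2.resize(im[y:y+h,x:x+w],(W,H),interpolation=cv2.INTER_CUBIC),alpha=1.5)
import numpy as np
a=np.hstack([g(t,300,160,130,90,433,300),g(s,300,150,84,90,280,300)])   # 3.33x
b=np.hstack([g(t,165,170,100,95,316,300),g(s,185,245,135,95,397,280) if 0 else g(s,185,245,125,95,397,300)])
cv2.imwrite('pics/c1.png',g(t,300,160,132,99,800,600)); cv2.imwrite('pics/c2.png',g(s,300,150,100,90,660,594))
cv2.imwrite('pics/c3.png',np.vstack([g(t,165,170,100,95,400,380)[:300],0*a[:1,:400]]) if 0 else np.hstack([g(t,165,170,100,100,400,400),g(s,187,245,130,130,400,400)]))
E
```

```text
(no output)
```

View pics/c1.png

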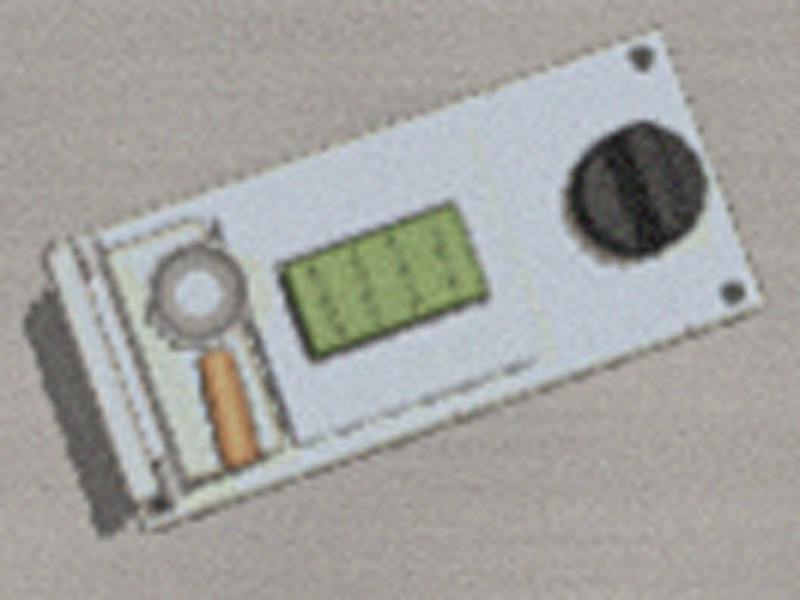

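View pics/c2.png

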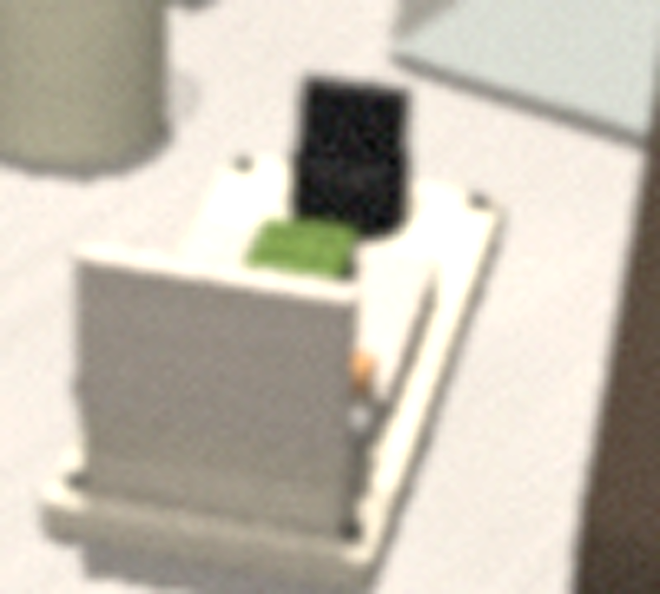

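View pics/c3.png

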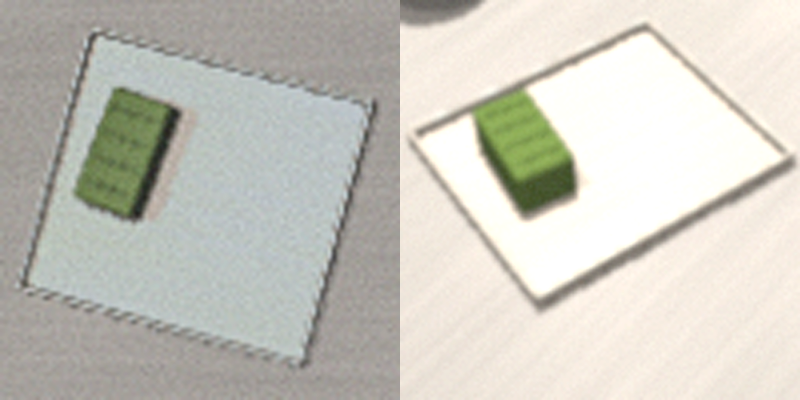

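The crops show these features:
- **Press, top crop:** bar top corners at (282,262), (455,204), (490,296) and (313,358). The cap disc is about (637,190), and the bed corners are (658,30), (763,300), (145,530) and (95,232).
- **Press, side crop:** bar far edge at (262,222) and (358,222), wing top at (305,78) and (410,88), and bed corner at (503,210).
- **Tray:** all four corners are visible in both views.

```bash
cat > m.py <<'E'
from h import *
import pickle
from scipy.optimize import least_squares
np.set_printoptions(precision=4,suppress=True)
T,S=[pickle.load(open(n+'.pkl','rb')) for n in('top','side')]
A=lambda p,s,o:(np.array(p,float)+.5)/s-.5+np.array(o)
t1=lambda *p:A(p,800/132,(300,160)); s1=lambda *p:A(p,6.6,(300,150))
t3=lambda *p:A(p,4,(165,170)); s3=lambda *p:A(p,400/130,(187,245))
print('bar tri',tri(T,t1(455,204),S,s1(262,222)),tri(T,t1(490,296),S,s1(358,222)))
print('bed far -x corner',tri(T,t1(763,300),S,s1(503,210)))
print('wing top',tri(T,t1(637,190),S,s1(357,83)))
tr=[(t3(92,32),s3(12,137)),(t3(373,103),s3(248,25)),(t3(303,365),s3(393,158)),(t3(22,290),s3(140,308))]
for a,b in tr: print('tray',tri(T,a,S,b))
def fit(pts,x0):
    def w(p):
        c,s=np.cos(p[2]),np.sin(p[2]); R=np.array([[c,-s,0],[s,c,0],[0,0,1]])
        return lambda X:R@np.array(X)+[p[0],p[1],0]
    f=lambda p:np.concatenate([(proj(c,w(p)(X))[0]-u) for c,u,X in pts])
    r=least_squares(f,x0); print(r.x); print(r.fun.reshape(-1,2)); return r.x,w(r.x)
cor=[(.105,.115,.015),(.105,-.115,.015),(-.105,-.115,.015),(-.105,.115,.015)]
# tray axes: other bar in its +y half
pt=[(T,a,X) for (a,b),X in zip(tr,cor)]+[(S,b,X) for (a,b),X in zip(tr,cor)]
xt,wt=fit(pt,[.5,.3,0]); print('target free half',wt((0,-.055,.044)))
print('other bar', onz(T,t3(129,150),.044))
P=[(T,t1(282,262),(.024,.06,.068)),(T,t1(455,204),(.024,-.03,.068)),(T,t1(490,296),(-.024,-.03,.068)),(T,t1(313,358),(-.024,.06,.068)),
(T,t1(658,30),(.075,-.165,.022)),(T,t1(763,300),(-.075,-.165,.022)),(T,t1(145,530),(-.075,.165,.022)),
(S,s1(262,222),(.024,-.03,.068)),(S,s1(358,222),(-.024,-.03,.068)),(S,s1(503,210),(-.075,-.165,.022))]
xp,wp=fit(P,[.5,-.1,.3])
print('bar',wp((0,.015,.048)),'cap',wp((0,-.12,.077)))
b=[onz(T,t1(*q),.068) for q in[(282,262),(455,204),(490,296),(313,358)]]; print('bar4',np.mean(b,0),b)
q=proj(T,[wp((0,-.12,.096)),wp((.028,-.12,.096)),wp((-.028,-.12,.096)),wp((0,-.12,.058))]); print('cap in crop',(q-[300,160])*800/132)
E
python3 m.py
```

```text
bar tri (array([ 0.5555, -0.2541,  0.0622]), np.float64(0.0003835185989007077)) (array([ 0.5104, -0.2689,  0.0713]), np.float64(0.0007352850274802091))
bed far -x corner (array([ 0.5097, -0.415 ,  0.0105]), np.float64(0.00333176606252975))
wing top (array([ 0.5561, -0.3355,  0.104 ]), np.float64(0.0018337672661096276))
tray (array([0.6141, 0.3145, 0.0079]), np.float64(0.0015577905841423242))
tray (array([0.5572, 0.0953, 0.0065]), np.float64(0.0012078790292015052))
tray (array([0.3587, 0.1484, 0.0055]), np.float64(0.0004047528023978078))
tray (array([0.4159, 0.3684, 0.0022]), np.float64(0.0002635246936341633))
[ 0.4836  0.2334 -0.2588]
[[-1.5034 -0.2786]
 [-0.2753  0.3637]
 [-0.7321  2.1995]
 [-2.3559  1.402 ]
 [-1.9309 -1.5075]
 [ 0.0198 -2.2446]
 [ 1.8244 -1.5882]
 [-0.0913 -1.9591]]
target free half [0.4696 0.1802 0.044 ]
other bar [0.5202 0.2741 0.044 ]
[ 0.5235 -0.2326  0.3362]
[[-0.6658  0.4193]
 [-0.183  -0.4259]
 [-0.2189 -0.1262]
 [-0.1116  0.1331]
 [ 0.2796 -0.7472]
 [ 0.5326  1.0669]
 [-0.595   0.4899]
 [-0.1807 -1.4659]
 [-0.0268  0.8882]
 [ 0.1813 -2.4467]]
bar [ 0.5185 -0.2185  0.048 ] cap [ 0.563  -0.3459  0.077 ]
bar4 [ 0.5185 -0.2193  0.068 ] [array([ 0.5275, -0.17  ,  0.068 ]), array([ 0.5548, -0.2535,  0.068 ]), array([ 0.5103, -0.2695,  0.068 ]), array([ 0.4814, -0.1842,  0.068 ])]
cap in crop [[653.9851 176.1692]
 [633.03   120.7273]
 [674.951  231.811 ]
 [639.5921 185.0728]]
```

Call:
drive_tool([
  [[0,0,0],[0.0438,-0.0304,0],0.085],
  [[0,0,0],[0.0438,-0.0304,0],0.085],
  [[0,0,0],[0.0438,-0.0304,0],0.085],
  [[0,0,0],[0.0438,-0.0304,0],0.085],
  [[0,0,0],[0.0438,-0.0304,0],0.085],
], grip_force=50)

```text
time: 0.72
eef_pos: [0.4039, -0.3967, 0.2478]
tcp_rot: [0.981, 0.196, -0.0, -0.0]
contact_force: [-0.2, -0.0, 0.9]
opening: 0.992
finger_force: 0.0
```

Call:
drive_tool([
  [[0,0,0],[0.0438,-0.0304,0],0.085],
  [[0,0,0],[0.0438,-0.0304,0],0.085],
  [[0,0,0],[0.0438,-0.0304,0],0.085],
  [[0,0,0],[0.0438,-0.0304,0],0.085],
  [[0,0,-0.16],[0,0,0],0.085],
])

```text
time: 1.35
eef_pos: [0.5194, -0.2155, 0.2477]
tcp_rot: [0.96, 0.278, -0.0, -0.001]
contact_force: [-0.4, -0.5, -0.5]
opening: 0.994
finger_force: 0.0
```

Call:
drive_tool([
  [[0,0,-0.168],[0,0,0],0.085],
  [[0,0,-0.168],[0,0,0],0.085],
  [[0,0,-0.168],[0,0,0],0.085],
  [[0,0,-0.168],[0,0,0],0.085],
  [[0,0,-0.168],[0,0,0],0.085],
])

```text
time: 1.98
eef_pos: [0.518, -0.2187, 0.2477]
tcp_rot: [0.765, 0.644, -0.0, -0.001]
contact_force: [0.2, 0.7, -0.8]
opening: 0.991
finger_force: 0.0
```

Call:
drive_tool([
  [[0,0,-0.168],[0,0,0],0.085],
  [[0,0,-0.168],[0,0,0],0.085],
  [[0,0,-0.168],[0,0,0],0.085],
  [[0,0,0],[0,0,0],0.085],
])

```text
time: 2.48
eef_pos: [0.518, -0.2187, 0.2477]
tcp_rot: [0.583, 0.813, -0.0, -0.001]
contact_force: [0.2, 0.3, -0.6]
opening: 0.995
finger_force: 0.0
```

```bash
cat > d.py <<'E'
import sys
from h import *
from scipy.spatial.transform import Rotation as Ro
np.set_printoptions(precision=4,suppress=True)
def delta(p,yaw):
    s=ctrl.get_state(); R=Ro.from_quat(s['tcp_rot'])
    Rt=Ro.from_matrix([[np.cos(yaw),np.sin(yaw),0],[np.sin(yaw),-np.cos(yaw),0],[0,0,-1]])
    M=R.as_matrix(); print('t',round(s['time'],2),'pos',s['eef_pos'],'yaw',np.arctan2(M[1,0],M[0,0]),'F',s['contact_force'],'W',s['wrist_torque'],'ff',s['finger_force'],'op',s['opening'],'q',s['qpos'])
    print('turn',(R.inv()*Rt).as_rotvec(),'shift now-axes',R.inv().apply(np.array(p)-s['eef_pos']),'shift target-axes',Rt.inv().apply(np.array(p)-s['eef_pos']))
if __name__=='__main__':
    a=list(map(float,sys.argv[1:])); delta(a[:3],a[3])
E
python3 d.py .5185 -.219 .067 1.90
```

```text
t 2.48 pos [ 0.518  -0.2187  0.2477] yaw 1.8968702539643285 F [ 0.2496  0.2522 -0.5929] W [ 0.0224 -0.0216  0.0371] ff 0.0 op 0.9945805790279849 q [-0.5799  0.0399  1.857   0.      1.2458 -0.906 ]
turn [-0.0006 -0.0008 -0.0031] shift now-axes [-0.0006  0.0005  0.1807] shift target-axes [-0.0005  0.0004  0.1807]
```

Call:
drive_tool([
  [[0,0,0],[0,0,0.05],0.085],
  [[0,0,0],[0,0,0.05],0.085],
  [[0,0,0],[0,0,0.05],0.085],
  [[0,0,0],[0,0,0.02],0.07],
  [[0,0,0],[0,0,0.009],0.065],
])

```text
time: 3.1
eef_pos: [0.5182, -0.2188, 0.0687]
tcp_rot: [0.583, 0.813, -0.0, -0.0]
contact_force: [0.1, 0.2, 0.1]
opening: 0.761
finger_force: 0.0
```

Call:
drive_tool([
  [[0,0,0],[0,0,0],0.065],
  [[0,0,0],[0,0,0],0.04],
  [[0,0,0],[0,0,0],0.04],
  [[0,0,0],[0,0,0],0.04],
  [[0,0,0],[0,0,0],0.04],
])

```text
time: 3.72
eef_pos: [0.5199, -0.2199, 0.0718]
tcp_rot: [0.582, 0.813, 0.0, 0.002]
contact_force: [-0.0, -0.1, 6.4]
opening: 0.548
finger_force: 53.7
```

```bash
python3 d.py .5185 -.219 .067 1.90; python3 - <<'E'
from h import *
import cv2
a=snap('top','t2')['image'];b=snap('side','s2')['image']
g=lambda im,x,y:cv2.convertScaleAbs(cv2.resize(im[y:y+100,x:x+100,::-1],(400,400),interpolation=cv2.INTER_CUBIC),alpha=1.5)
cv2.imwrite('pics/c4.png',np.hstack([g(a,315,150),g(b,300,140)]))
E
```

```text
t 3.73 pos [ 0.5199 -0.2199  0.0718] yaw 1.8986635607471516 F [-0.006  -0.0591  6.3913] W [0.0463 0.1061 0.0433] ff 53.664311170578 op 0.5478341756315569 q [-0.5798  0.2568  1.9681  0.0001  0.9121 -0.9078]
turn [ 0.0029  0.0036 -0.0013] shift now-axes [ 0.0013 -0.001   0.0048] shift target-axes [ 0.0013 -0.001   0.0048]
```

View pics/c4.png

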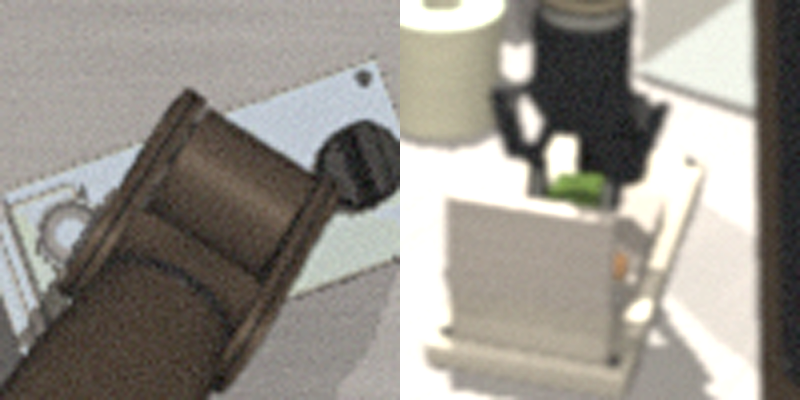

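The side view shows the fingers holding the green bar across its width. The measured opening of 47 mm agrees with that, so I'll lift.

Call:
drive_tool([
  [[0,0,0],[0,0,-0.01],0.04],
  [[0,0,0],[0,0,-0.02],0.04],
  [[0,0,0],[0,0,-0.03],0.04],
  [[0,0,0],[0,0,-0.04],0.04],
  [[0,0,0],[0,0,-0.04],0.04],
])

```text
time: 4.45
eef_pos: [0.5178, -0.2184, 0.2112]
tcp_rot: [0.582, 0.813, 0.0, -0.0]
contact_force: [-0.1, -0.8, -1.9]
opening: 0.549
finger_force: 52.7
```

Call:
drive_tool([
  [[0,0,0],[0,0,-0.04],0.04],
  [[0,0,0],[0,0,-0.02],0.04],
  [[0,0,0],[0,0,0],0.04],
])

```text
time: 4.82
eef_pos: [0.5187, -0.2191, 0.2712]
tcp_rot: [0.582, 0.813, 0.0, 0.002]
contact_force: [0.2, -0.2, -1.7]
opening: 0.551
finger_force: 52.8
```

```bash
python3 d.py .471 .185 .25 2.883
```

```text
t 4.83 pos [ 0.5187 -0.2191  0.2712] yaw 1.8987608953212776 F [ 0.1894 -0.1903 -1.7161] W [ 0.0107  0.0471 -0.0315] ff 52.804681062698364 op 0.5510197511627484 q [-0.5799  0.0209  1.833   0.0002  1.2844 -0.9079]
turn [ 0.0007  0.0033 -0.9842] shift now-axes [0.398  0.0849 0.0204] shift target-axes [0.1495 0.3784 0.0212]
```

Call:
drive_tool([
  [[0,0,0],[0.022,0.005,0],0.04],
  [[0,0,0],[0.04,0.0085,0],0.04],
  [[0,0,0],[0.044,0.0094,0],0.04],
  [[0,0,0],[0.044,0.0094,0],0.04],
  [[0,0,0],[0.044,0.0094,0],0.04],
])

```text
time: 5.45
eef_pos: [0.4933, -0.0191, 0.2667]
tcp_rot: [0.582, 0.813, -0.001, -0.002]
contact_force: [0.5, 0.8, -2.6]
opening: 0.545
finger_force: 52.8
```

Call:
drive_tool([
  [[0,0,0],[0.044,0.0094,0],0.04],
  [[0,0,0],[0.044,0.0094,0],0.04],
  [[0,0,0],[0.044,0.0094,0],0.04],
  [[0,0,0],[0.042,0.0085,0],0.04],
  [[0,0,0],[0.03,0.0065,0],0.04],
])

```text
time: 6.08
eef_pos: [0.4679, 0.1876, 0.2667]
tcp_rot: [0.581, 0.814, -0.002, -0.002]
contact_force: [0.3, 0.7, -1.8]
opening: 0.545
finger_force: 52.8
```

Call:
drive_tool([
  [[0,0,-0.14],[0,0,0],0.04],
  [[0,0,-0.16],[0,0,0],0.04],
  [[0,0,-0.16],[0,0,0],0.04],
  [[0,0,-0.16],[0,0,0],0.04],
  [[0,0,-0.16],[0,0,0],0.04],
])

```text
time: 6.7
eef_pos: [0.4684, 0.1859, 0.2665]
tcp_rot: [0.226, 0.974, -0.001, -0.003]
contact_force: [0.0, -0.7, -2.3]
opening: 0.544
finger_force: 52.7
```

Call:
drive_tool([
  [[0,0,-0.14],[0,0,0],0.04],
  [[0,0,-0.06],[0,0,0],0.04],
  [[0,0,0],[0,0,0],0.04],
])

```text
time: 7.08
eef_pos: [0.4687, 0.1857, 0.267]
tcp_rot: [0.131, 0.991, -0.0, -0.002]
contact_force: [0.2, -0.0, -3.0]
opening: 0.548
finger_force: 52.7
```

```bash
python3 d.py .471 .185 .05 2.883;python3 - <<'E'
from h import *
import cv2
a=snap('top','t3')['image'];b=snap('side','s3')['image']
g=lambda im,x,y:cv2.convertScaleAbs(cv2.resize(im[y:y+130,x:x+130,::-1],(400,400),interpolation=cv2.INTER_CUBIC),alpha=1.5)
cv2.imwrite('pics/c5.png',np.hstack([g(a,150,150),g(b,187,215)]))
E
```

```text
t 7.08 pos [0.4687 0.1857 0.267 ] yaw 2.8787274867862744 F [ 0.2157 -0.0135 -2.9716] W [ 0.0122 -0.0136 -0.0377] ff 52.72869944572449 op 0.5482158846443601 q [ 0.1756 -0.1095  1.9664  0.0004  1.2892 -1.1324]
turn [-0.0016 -0.0043 -0.0043] shift now-axes [-0.0033  0.0002  0.217 ] shift target-axes [-0.0024 -0.0001  0.217 ]
```

View pics/c5.png

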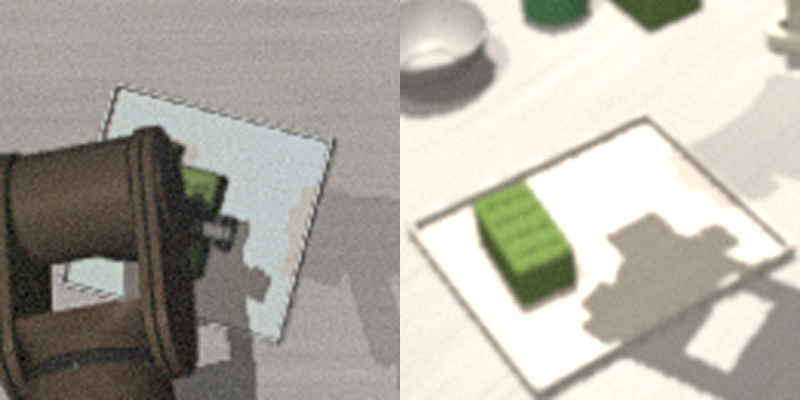

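The bar is held level: in the side crop it is at the top, about (650,10). The tray's free half is clear, at about (680,280).

Call:
drive_tool([
  [[0,0,0],[-0.002,0,0.03],0.04],
  [[0,0,0],[0,0,0.045],0.04],
  [[0,0,0],[0,0,0.045],0.04],
  [[0,0,0],[0,0,0.045],0.04],
  [[0,0,0],[0,0,0.03],0.04],
])

```text
time: 7.8
eef_pos: [0.4705, 0.1846, 0.0715]
tcp_rot: [0.131, 0.991, -0.001, -0.002]
contact_force: [-0.1, -0.3, -3.1]
opening: 0.545
finger_force: 52.7
```

Call:
drive_tool([
  [[0,0,0],[0,0,0.012],0.04],
  [[0,0,0],[0,0,0.005],0.04],
  [[0,0,0],[0,0,0.003],0.04],
  [[0,0,0],[0,0,0.002],0.04],
  [[0,0,0],[0,0,0],0.04],
])

```text
time: 8.43
eef_pos: [0.4728, 0.1848, 0.053]
tcp_rot: [0.131, 0.991, 0.0, 0.001]
contact_force: [0.0, -0.2, -2.2]
opening: 0.546
finger_force: 52.7
```

Call:
drive_tool([
  [[0,0,0],[0,0,0.002],0.04],
  [[0,0,0],[0,0,0.002],0.04],
  [[0,0,0],[0,0,0],0.04],
])

```text
time: 8.8
eef_pos: [0.4722, 0.1847, 0.0481]
tcp_rot: [0.131, 0.991, -0.0, -0.0]
contact_force: [-0.2, 0.1, -2.1]
opening: 0.545
finger_force: 52.7
```

Call:
drive_tool([
  [[0,0,0],[0,0,0.002],0.04],
  [[0,0,0],[0,0,0],0.04],
])

```text
time: 9.05
eef_pos: [0.4724, 0.1848, 0.0478]
tcp_rot: [0.131, 0.991, -0.0, -0.001]
contact_force: [-5.8, -1.0, 8.4]
opening: 0.548
finger_force: 54.0
```

Call:
drive_tool([
  [[0,0,0],[0,0,0],0.05],
  [[0,0,0],[0,0,0],0.065],
  [[0,0,0],[0,0,0],0.07],
  [[0,0,0],[0,0,0],0.07],
])

```text
time: 9.55
eef_pos: [0.4724, 0.1847, 0.0462]
tcp_rot: [0.131, 0.991, 0.0, -0.0]
contact_force: [-0.0, -0.1, 0.7]
opening: 0.821
finger_force: 0.0
```

Call:
drive_tool([
  [[0,0,0],[0,0,-0.03],0.07],
  [[0,0,0],[0,0,-0.05],0.07],
  [[0,0,0],[0,0,-0.06],0.07],
  [[0,0,0],[0,0,-0.06],0.07],
  [[0,0,0],[0,0,0],0.07],
])

```text
time: 10.18
eef_pos: [0.4755, 0.1854, 0.2532]
tcp_rot: [0.131, 0.991, 0.002, 0.006]
contact_force: [0.0, 0.1, -0.4]
opening: 0.819
finger_force: 0.0
```

```bash
python3 d.py .563 -.346 .25 .33;python3 - <<'E'
from h import *
import cv2
b=snap('side','s4')['image']; 
c=snap('top','t4');
g=lambda im,x,y:cv2.convertScaleAbs(cv2.resize(im[y:y+130,x:x+130,::-1],(400,400),interpolation=cv2.INTER_CUBIC),alpha=1.5)
t=cv2.convertScaleAbs(cv2.resize(c['image'][165:215,380:430,::-1],(400,400),interpolation=cv2.INTER_CUBIC),alpha=2.5)
cv2.imwrite('pics/c6.png',np.hstack([t,g(b,187,215)]))
E
```

```text
t 10.18 pos [0.4755 0.1854 0.2532] yaw 2.8789509841644136 F [ 0.0341  0.1224 -0.443 ] W [-0.0386 -0.031   0.0542] ff 0.0 op 0.8194906447652872 q [ 0.1727 -0.0928  1.9767  0.      1.2446 -1.1355]
turn [ 0.0173 -0.0025  2.5489] shift now-axes [-0.2224 -0.4905  0.0031] shift target-axes [-0.0894  0.531   0.0032]
```

View pics/c6.png

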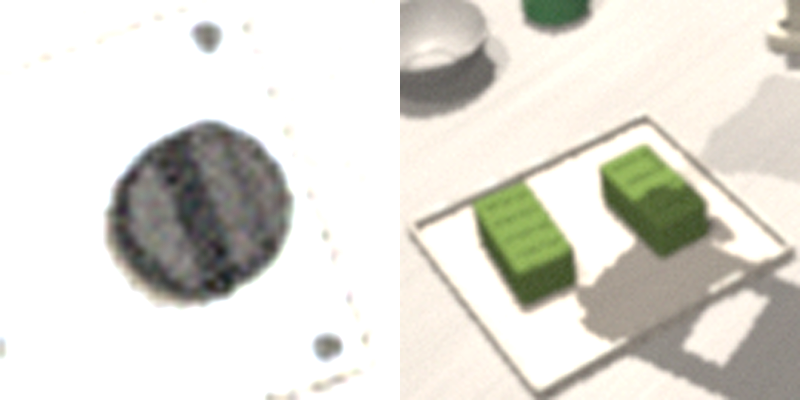

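The side crop shows the pressed bar lying flat in the tray's free half at (655,205), beside the other bar at (525,245). The top crop shows the cap disc centred near (200,212), with the wing's dark side running from (178,155) to (215,285). I'll refine the cap position by fitting its silhouette.

```bash
cat > cap.py <<'E'
from h import *
from scipy.optimize import minimize
np.set_printoptions(precision=4,suppress=True)
im=cv2.cvtColor(cv2.imread('pics/t4.png'),cv2.COLOR_BGR2GRAY)
c=ctrl.read_camera('top')
k=8; x0,y0,w=380,165,50
cr=cv2.resize(im[y0:y0+w,x0:x0+w],None,fx=k,fy=k,interpolation=cv2.INTER_CUBIC)
m=(cr<85).astype(np.uint8)
n,l,s,ce=cv2.connectedComponentsWithStats(m); i=1+np.argmax(s[1:,4]); m=(l==i)
print(s[i],ce[i])
a=np.linspace(0,2*np.pi,60)
def pred(x,y,parts):
    X=np.vstack([np.c_[x+r*np.cos(a),y+r*np.sin(a),0*a+z] for r,z in parts])
    return ((proj(c,X)-[x0,y0]+.5)*k-.5).astype(np.float32)
def cost(p,parts=((.031,.022),(.031,.058))):
    h=cv2.convexHull(pred(p[0],p[1],parts)); r=np.zeros_like(cr,np.uint8); cv2.fillPoly(r,[np.round(h*16).astype(int)],1,shift=4)
    return np.sum((r>0)!=m)
r=minimize(cost,[.563,-.346],method='Nelder-Mead',options=dict(initial_simplex=[[.563,-.346],[.57,-.346],[.563,-.34]])); print(r.x,r.fun)
x,y=r.x
# wing yaw: dark +y wall ; compare projected wall centre line for several yaws
for yaw in(.27,.33,.39):
    ux=np.array([np.cos(yaw),np.sin(yaw),0]);uy=np.array([-ux[1],ux[0],0])
    P=[np.array([x,y,z])+uy*.008+q*ux*.028 for q in(1,-1) for z in(.058,.096)]
    print(yaw,((proj(c,P)-[x0,y0]+.5)*k-.5).tolist())
# dark strip line
d=((cr<45)&m).astype(np.uint8); yx=np.argwhere(cv2.erode(m.astype(np.uint8),np.ones((25,25)))*d)
vx=cv2.fitLine(yx[:,::-1].astype(np.float32),cv2.DIST_HUBER,0,.01,.01).ravel(); print(vx,len(yx))
E
python3 cap.py
```

```text
[  105   120   188   186 26017] [198.6488 214.1985]
[ 0.5626 -0.3454] 1046.0
0.27 [[163.75624237125794, 142.20421409177516], [181.46766408667054, 128.59169620955709], [207.93178772510373, 287.94380617041134], [226.98878252021223, 278.46744181899453]]
0.33 [[159.87135771044996, 144.80807784110425], [177.47492961022908, 131.2683144458406], [212.65906188644612, 287.7994841610937], [231.8496309953789, 278.3194128808432]]
0.39 [[156.15322134393045, 147.64327048676068], [173.65375483698108, 134.18284646187794], [217.36361311153723, 287.3710191735306], [236.68688146454406, 277.87915075904607]]
[  0.149    0.9888 199.8553 215.7412] 10303
```

Call:
drive_tool([
  [[0,0,0],[-0.02,-0.044,0],0.06],
  [[0,0,0],[-0.0225,-0.0496,0],0.06],
  [[0,0,0],[-0.0225,-0.0496,0],0.06],
  [[0,0,0],[-0.0225,-0.0496,0],0.06],
  [[0,0,0],[-0.0225,-0.0496,0],0.06],
])

```text
time: 10.95
eef_pos: [0.5145, -0.0793, 0.2435]
tcp_rot: [0.131, 0.991, 0.001, -0.002]
contact_force: [-0.9, -0.3, 1.1]
opening: 0.702
finger_force: 0.0
```

Call:
drive_tool([
  [[0,0,0],[-0.0225,-0.0496,0],0.06],
  [[0,0,0],[-0.0225,-0.0496,0],0.06],
  [[0,0,0],[-0.0225,-0.0496,0],0.06],
  [[0,0,0],[-0.0225,-0.0496,0],0.06],
  [[0,0,0],[-0.0224,-0.0494,0],0.06],
])

```text
time: 11.58
eef_pos: [0.559, -0.3475, 0.2429]
tcp_rot: [0.131, 0.991, 0.002, -0.002]
contact_force: [1.0, 0.7, 0.9]
opening: 0.702
finger_force: 0.0
```

Call:
drive_tool([
  [[0,0,0.17],[0,0,0],0.06],
  [[0,0,0.17],[0,0,0],0.06],
  [[0,0,0.17],[0,0,0],0.06],
  [[0,0,0.17],[0,0,0],0.06],
  [[0,0,0.17],[0,0,0],0.06],
])

```text
time: 12.2
eef_pos: [0.5588, -0.3457, 0.2427]
tcp_rot: [0.531, 0.848, 0.0, -0.003]
contact_force: [-0.0, 0.1, -0.2]
opening: 0.701
finger_force: 0.0
```

Call:
drive_tool([
  [[0,0,0.17],[0,0,0],0.06],
  [[0,0,0.17],[0,0,0],0.06],
  [[0,0,0.17],[0,0,0],0.06],
  [[0,0,0.17],[0,0,0],0.06],
  [[0,0,0.17],[0,0,0],0.06],
])

```text
time: 12.82
eef_pos: [0.5588, -0.3457, 0.2427]
tcp_rot: [0.833, 0.553, -0.001, -0.003]
contact_force: [-0.9, -0.5, -0.4]
opening: 0.703
finger_force: 0.0
```

Call:
drive_tool([
  [[0,0,0.17],[0,0,0],0.06],
  [[0,0,0.17],[0,0,0],0.06],
  [[0,0,0.17],[0,0,0],0.06],
  [[0,0,0.17],[0,0,0],0.06],
  [[0,0,0.17],[0,0,0],0.06],
])

```text
time: 13.45
eef_pos: [0.5588, -0.3456, 0.2427]
tcp_rot: [0.987, 0.161, -0.002, -0.002]
contact_force: [-1.0, 0.4, 0.1]
opening: 0.702
finger_force: 0.0
```

```bash
python3 d.py .5626 -.3454 .080 .29
```

```text
t 13.45 pos [ 0.5588 -0.3456  0.2427] yaw 0.3230954610683302 F [-0.9661  0.4119  0.0564] W [0.0015 0.0674 0.0342] ff 0.0 op 0.7016802911495232 q [-0.7081  0.2546  1.6257  0.      1.267   0.5396]
turn [-0.0048  0.003   0.0331] shift now-axes [0.0041 0.0018 0.1627] shift target-axes [0.0037 0.0009 0.1627]
```

Call:
drive_tool([
  [[-0.005,0.003,0.033],[0.004,0.0015,0.02],0.06],
  [[0,0,0],[0,0,0.045],0.05],
  [[0,0,0],[0,0,0.045],0.05],
  [[0,0,0],[0,0,0.035],0.05],
  [[0,0,0],[0,0,0.017],0.05],
])

```text
time: 14.08
eef_pos: [0.5622, -0.3451, 0.0788]
tcp_rot: [0.989, 0.147, -0.001, -0.001]
contact_force: [0.2, 0.5, 0.0]
opening: 0.584
finger_force: 0.0
```

```bash
python3 d.py .5626 -.3454 .080 .29
```

```text
t 14.07 pos [ 0.5622 -0.3451  0.0788] yaw 0.2956921311671279 F [0.1687 0.4866 0.0058] W [-0.0024  0.0044  0.0197] ff 0.0 op 0.5838958871159445 q [-0.704   0.4319  1.7202 -0.0001  0.9926  0.5711]
turn [-0.0026  0.0017  0.0057] shift now-axes [ 0.0003  0.0004 -0.0012] shift target-axes [ 0.0003  0.0005 -0.0012]
```

Call:
drive_tool([
  [[0,0,0],[0,0,-0.002],0.03],
  [[0,0,0],[0,0,0],0.02],
  [[0,0,0],[0,0,0],0.01],
  [[0,0,0],[0,0,0],0.008],
  [[0,0,0],[0,0,0],0.008],
], grip_force=40)

```text
time: 14.7
eef_pos: [0.5658, -0.3478, 0.0884]
tcp_rot: [0.989, 0.147, 0.003, 0.004]
contact_force: [0.5, -0.3, 5.6]
opening: 0.179
finger_force: 43.5
```

Call:
drive_tool([
  [[0,0,0],[0,0,0],0.008],
  [[0,0,0],[0,0,0],0.008],
])

```text
time: 14.95
eef_pos: [0.5658, -0.3479, 0.0884]
tcp_rot: [0.989, 0.147, 0.003, 0.004]
contact_force: [1.5, 0.9, 7.0]
opening: 0.179
finger_force: 43.6
```

```bash
python3 d.py .5626 -.3454 .080 .29
```

```text
t 14.95 pos [ 0.5658 -0.3479  0.0884] yaw 0.2957591917639215 F [1.4557 0.8917 6.95  ] W [ 0.0821 -0.0813 -0.0285] ff 43.59958112239838 op 0.17938276228861466 q [-0.7038  0.4224  1.7128  0.0002  0.9969  0.5711]
turn [ 0.0079 -0.0053  0.0057] shift now-axes [-0.0024 -0.0034  0.0084] shift target-axes [-0.0024 -0.0033  0.0084]
```

Call:
drive_tool([
  [[0,0,0],[0,0,-0.006],0.008],
  [[0,0,0],[0,0,0],0.008],
])

```text
time: 15.2
eef_pos: [0.5638, -0.3465, 0.0913]
tcp_rot: [0.989, 0.147, 0.001, 0.001]
contact_force: [0.1, 0.3, -1.9]
opening: 0.175
finger_force: 43.6
```

Call:
drive_tool([
  [[0,0,0.04],[0,0,0],0.008],
  [[0,0,0.04],[0,0,0],0.008],
  [[0,0,0],[0,0,0],0.008],
])

```text
time: 15.58
eef_pos: [0.5641, -0.3467, 0.0914]
tcp_rot: [0.994, 0.108, 0.001, 0.002]
contact_force: [0.1, -0.2, -1.4]
opening: 0.179
finger_force: 43.7
```

```bash
python3 d.py .5626 -.3454 .088 .29
```

```text
t 15.57 pos [ 0.5641 -0.3467  0.0914] yaw 0.2162433860648123 F [ 0.0812 -0.2138 -1.4495] W [-0.0004 -0.0525 -0.0193] ff 43.65737736225128 op 0.17922428143057634 q [-0.704   0.4169  1.7141 -0.0003  1.0065  0.6507]
turn [ 0.0035 -0.0021 -0.0738] shift now-axes [-0.0012 -0.0016  0.0034] shift target-axes [-0.001  -0.0017  0.0034]
```

Call:
drive_tool([
  [[0,0,0.04],[0,0,0],0.008],
  [[0,0,0.03],[0,0,0],0.008],
  [[0,0,0],[0,0,0],0.008],
])

```text
time: 15.95
eef_pos: [0.5644, -0.3468, 0.0918]
tcp_rot: [0.997, 0.073, 0.002, 0.002]
contact_force: [-0.6, 0.6, -2.7]
opening: 0.172
finger_force: 43.5
```

```bash
python3 d.py .5626 -.3454 .088 .29
```

```text
t 15.95 pos [ 0.5644 -0.3468  0.0918] yaw 0.14621711393767603 F [-0.6279  0.6339 -2.7174] W [0.0057 0.0193 0.0316] ff 43.50825905799866 op 0.1721453140170067 q [-0.7039  0.4166  1.7136 -0.0002  1.0065  0.7207]
turn [ 0.0039 -0.0028 -0.1438] shift now-axes [-0.0015 -0.0017  0.0038] shift target-axes [-0.0013 -0.0019  0.0038]
```

Call:
drive_tool([
  [[0,0,0.03],[0,0,0],0.008],
  [[0,0,0.02],[0,0,0],0.008],
  [[0,0,0],[0,0,0],0.008],
])

```text
time: 16.32
eef_pos: [0.5644, -0.3466, 0.0919]
tcp_rot: [0.999, 0.048, 0.002, 0.001]
contact_force: [0.4, 1.7, -3.2]
opening: 0.18
finger_force: 43.4
```

```bash
python3 d.py .5626 -.3454 .088 .29
```

```text
t 16.32 pos [ 0.5644 -0.3466  0.0919] yaw 0.09604198401927684 F [ 0.4473  1.7439 -3.2223] W [ 0.3182 -0.0216  0.109 ] ff 43.424073457717896 op 0.18007814619311116 q [-0.7036  0.4165  1.7137  0.0002  1.0069  0.771 ]
turn [ 0.0035 -0.003  -0.194 ] shift now-axes [-0.0017 -0.0013  0.0039] shift target-axes [-0.0014 -0.0016  0.0039]
```

Call:
drive_tool([
  [[0,0,0.03],[0,0,0],0.008],
  [[0,0,0],[0,0,0],0.008],
])

```text
time: 16.58
eef_pos: [0.5644, -0.3466, 0.0918]
tcp_rot: [0.999, 0.033, 0.002, 0.002]
contact_force: [0.4, 2.1, -5.1]
opening: 0.178
finger_force: 43.6
```

```bash
python3 d.py .5626 -.3454 .088 .29
```

```text
t 16.57 pos [ 0.5644 -0.3466  0.0918] yaw 0.06658145003828006 F [ 0.3787  2.0601 -5.0813] W [ 0.3972 -0.0238  0.3599] ff 43.628466725349426 op 0.1777720432902973 q [-0.7036  0.4166  1.7137 -0.0002  1.0068  0.8007]
turn [ 0.0036 -0.0028 -0.2234] shift now-axes [-0.0017 -0.0013  0.0038] shift target-axes [-0.0014 -0.0017  0.0038]
```

At about 0.22 rad this way the torque climbs to 0.36 N m, which is the hard stop. I'll turn the other way.

Call:
drive_tool([
  [[0,0,-0.06],[0,0,0],0.008],
  [[0,0,-0.09],[0,0,0],0.008],
  [[0,0,-0.09],[0,0,0],0.008],
  [[0,0,-0.09],[0,0,0],0.008],
  [[0,0,-0.09],[0,0,0],0.008],
])

```text
time: 17.2
eef_pos: [0.5645, -0.3479, 0.0919]
tcp_rot: [0.97, 0.241, 0.002, 0.003]
contact_force: [0.2, -1.7, -6.5]
opening: 0.177
finger_force: 43.0
```

```bash
python3 d.py .5626 -.3454 .088 1.55
```

```text
t 17.2 pos [ 0.5645 -0.3479  0.0919] yaw 0.4871795453418624 F [ 0.1516 -1.7073 -6.4809] W [-0.165  -0.0064 -0.0712] ff 43.04600715637207 op 0.1769538454174323 q [-0.7048  0.4169  1.7131 -0.0012  1.0046  0.3795]
turn [ 0.0071  0.0022 -1.0628] shift now-axes [-0.0005 -0.0031  0.0039] shift target-axes [ 0.0025 -0.0019  0.0039]
```

Call:
drive_tool([
  [[0,0,-0.09],[0,0,0.002],0.008],
  [[0,0,-0.1],[0,0,0],0.008],
  [[0,0,-0.1],[0,0,0],0.008],
  [[0,0,-0.06],[0,0,0],0.008],
  [[0,0,0],[0,0,0],0.008],
])

```text
time: 17.82
eef_pos: [0.5651, -0.3479, 0.0913]
tcp_rot: [0.914, 0.405, 0.002, 0.004]
contact_force: [0.5, 1.0, -1.4]
opening: 0.18
finger_force: 43.6
```

```bash
python3 d.py .5626 -.3454 .088 1.55
```

```text
t 17.82 pos [ 0.5651 -0.3479  0.0913] yaw 0.8341420398255065 F [ 0.5253  1.0174 -1.436 ] W [ 0.0233  0.0282 -0.0217] ff 43.64626407623291 op 0.17966218472105308 q [-0.7043  0.4182  1.7125 -0.0004  1.0027  0.0326]
turn [ 0.0078  0.003  -0.7159] shift now-axes [ 0.0001 -0.0036  0.0033] shift target-axes [ 0.0024 -0.0026  0.0033]
```

Call:
drive_tool([
  [[0,0,-0.09],[0,0,0],0.008],
  [[0,0,-0.09],[0,0,0],0.008],
  [[0,0,-0.09],[0,0,0],0.008],
  [[0,0,-0.09],[0,0,0],0.008],
  [[0,0,0],[0,0,0],0.008],
])

```text
time: 18.45
eef_pos: [0.5649, -0.3475, 0.0908]
tcp_rot: [0.827, 0.562, 0.001, 0.003]
contact_force: [-0.1, -0.5, -1.3]
opening: 0.18
finger_force: 43.7
```

Call:
drive_tool([
  [[0,0,-0.08],[0,0,0],0.008],
  [[0,0,-0.08],[0,0,0],0.008],
  [[0,0,-0.08],[0,0,0],0.008],
  [[0,0,-0.06],[0,0,0],0.008],
  [[0,0,0],[0,0,0],0.008],
])

```text
time: 19.08
eef_pos: [0.5647, -0.3473, 0.0905]
tcp_rot: [0.734, 0.679, 0.0, 0.003]
contact_force: [-0.2, 0.7, -1.4]
opening: 0.177
finger_force: 43.7
```

```bash
python3 d.py .5626 -.3454 .088 1.55
```

```text
t 19.07 pos [ 0.5647 -0.3473  0.0905] yaw 1.4931902037056553 F [-0.2491  0.7261 -1.3847] W [0.1249 0.0668 0.0059] ff 43.665103912353516 op 0.17661283675369938 q [-0.7041  0.4187  1.7135 -0.0004  1.0033 -0.6263]
turn [ 0.0047  0.004  -0.0568] shift now-axes [ 0.0017 -0.0022  0.0025] shift target-axes [ 0.0018 -0.0021  0.0025]
```

Call:
drive_tool([
  [[0,0,0],[0,0,-0.003],0.008],
  [[0,0,0],[0,0,-0.004],0.008],
  [[0,0,0],[0,0,-0.004],0.008],
  [[0,0,0],[0,0,0],0.008],
])

```text
time: 19.58
eef_pos: [0.5651, -0.3474, 0.1023]
tcp_rot: [0.733, 0.68, 0.0, 0.004]
contact_force: [-0.1, -0.6, -0.8]
opening: 0.179
finger_force: 43.7
```

It comes up freely, so I'll lift it to about 10 cm.

Call:
drive_tool([
  [[0,0,0],[0,0,-0.012],0.008],
  [[0,0,0],[0,0,-0.02],0.008],
  [[0,0,0],[0,0,-0.025],0.008],
  [[0,0,0],[0,0,-0.02],0.008],
  [[0,0,0],[0,0,-0.01],0.008],
])

```text
time: 20.2
eef_pos: [0.5649, -0.3472, 0.1912]
tcp_rot: [0.733, 0.68, 0.001, 0.005]
contact_force: [-0.5, 0.0, -1.2]
opening: 0.176
finger_force: 43.7
```

Call:
drive_tool([
  [[0,0,0],[0,0,0],0.008],
  [[0,0,0],[0,0,0],0.008],
  [[0,0,0],[0,0,0],0.008],
  [[0,0,0],[0,0,0],0.008],
])

```text
time: 20.7
eef_pos: [0.5639, -0.3465, 0.1874]
tcp_rot: [0.733, 0.68, 0.0, 0.002]
contact_force: [-0.5, -1.1, -1.6]
opening: 0.184
finger_force: 43.7
```

```bash
python3 d.py .5626 -.3454 .19 1.5;python3 - <<'E'
from h import *
import cv2
a=snap('top','t7')['image'];b=snap('side','s7')['image']
g=lambda im,x,y:cv2.convertScaleAbs(cv2.resize(im[y:y+130,x:x+130,::-1],(400,400),interpolation=cv2.INTER_CUBIC),alpha=1.5)
cv2.imwrite('pics/c7.png',np.hstack([g(b,187,215),g(b,290,100)]))
E
```

```text
t 20.7 pos [ 0.5639 -0.3465  0.1874] yaw 1.495778099735968 F [-0.4671 -1.1018 -1.6095] W [-0.0022  0.0025  0.0167] ff 43.674994111061096 op 0.18380723124732065 q [-0.7039  0.3079  1.6645 -0.0001  1.1648 -0.6288]
turn [ 0.0034  0.0026 -0.0042] shift now-axes [ 0.001  -0.0014 -0.0026] shift target-axes [ 0.001  -0.0014 -0.0026]
```

View pics/c7.png

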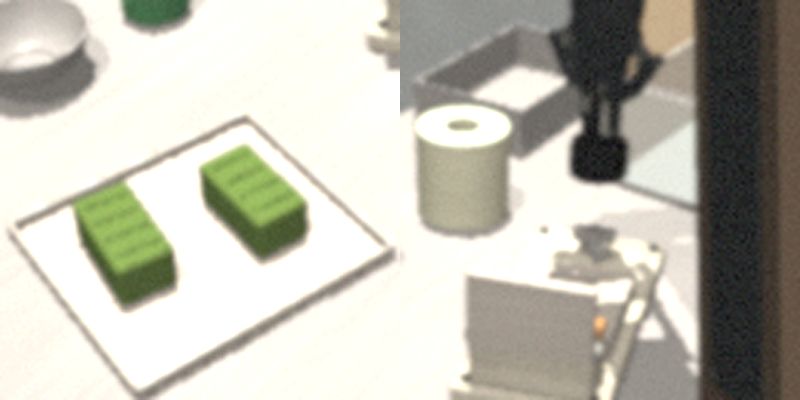

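The right crop shows the cap upright in the gripper at (600,155), well above the stud at (597,240). The left crop shows both bars lying flat on the tray. I'll hand the job in.

```bash
python3 -c "
from plant import ctrl
print(ctrl.sign_off())"
```

```text
the job is handed in; nothing more can be done
None
```

The job is handed in, with no verdict shown: the pressed bar lies flat on the tray, and the cap hit its stop one way, came undone the other, and is held upright about 10 cm above its stud.

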